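# Tip two cartons to find the inspection stamp, push that one to the dispatch stop

### The job

Two sealed cartons stand before the dispatch stop, and one of them has the round green inspection stamp on its underside. With the fingertips, tip each carton over onto its back, away from you, so that both undersides face you; then push the stamped one, still on its back, squarely up against the stop until its black contact bar is fully pressed in, let go, and leave the other lying on its back well short of the stop. Only tip and push, never lift a carton, and leave the tape roll, cup and pouch beside them where they are.

Things in the scene. Friction and masses are not known exactly. Their poses are not given: they have to be found in the camera images.
- carton_stamped: The stamped carton: sealed brown cardboard, 66 mm deep (x), 110 wide (y), 112 high (z), about 0.4 kg, light tape over top and bottom seams. Underside: green ink stamp, a ring 48 mm across with a tick. Origin: centre of the underside; at the start z is up and x points away from the robot, within 0.2 rad of the stop's x. On its back: x straight down, z away from the robot, origin 33 mm up.
- carton_plain: The other carton: same size, look, origin and axes, but no stamp; the two places (left, right) are drawn anew each time. Each starts with its origin 225 to 265 mm before the stop's face and 80 to 120 mm left or right of the stop's middle.
- carton_stamped_heel (a point): Middle of the stamped carton's far bottom edge, over which it tips (33 mm along its x from the origin). Fingertips at its near wall 90 to 105 mm up, rising with the wall on an arc round this edge, tip it; past about 0.55 rad it falls onto its back by itself. A low push only slides it.
- carton_plain_heel (a point): The same point on the plain carton, which behaves alike.
- dispatch_stop: The dispatch stop: aluminium angle 420 mm long (y), 62 mm high, with a yellow top edge, fixed to the bench beyond the cartons. Origin: at bench level, mid-length, on the front face of the upright; x points away from the robot, square to the stop. A carton on its back and fully home has its underside (origin) at x = -124 mm.
- contact_bar (a joint): Travel in m of the black contact bar along the stop's front: 0 out, 0.008 fully pressed in (away from the robot). The bar is 400 mm long, 23 to 53 mm above the bench; its front face is 20 mm before the stop's upright when out, 12 mm when in. A spring of 0.2 to 0.5 N pushes it out; a carton's friction on the bench holds it in.
- tape_clear: Roll of clear tape lying flat, 72 mm across, 18 mm high, left of the cartons; origin at the centre of its underside. Bystander.
- sample_cup: Sample cup with red lid, 60 mm across, 54 mm high, near the right end of the stop; origin at the centre of its underside. Bystander.
- pouch_filled_1: Filled flat pouch with a blue panel, 142 x 88 x 17 mm, right of the cartons; origin under its middle. Bystander.

How it is judged:
On the way:
1. both cartons lie on their backs (within 10 degrees), undersides towards the robot, and the contact bar is still out (angle between each of carton_stamped, carton_plain's own x axis and vertical above 2.97 rad and value of joint contact_bar below 0.002 m and x of each of carton_stamped, carton_plain in the frame of dispatch_stop below -0.14 m), for 0.3 s.
At the end, for the whole second after the job is handed in: The stamped carton rests on its back (within 10 degrees), square to the stop within 6 degrees and against its bar, which is pressed in over 5.5 of its 8 mm; the other rests on its back with its underside over 150 mm before the stop's face (angle between each of carton_stamped, carton_plain's own x axis and vertical above 2.97 rad and value of joint contact_bar above 0.0055 m and x of carton_stamped in the frame of dispatch_stop between -0.133 and -0.112 m and y of carton_stamped in the frame of dispatch_stop between -0.17 and 0.17 m and angle between the z axis of carton_stamped and the x axis of dispatch_stop, either way round below 0.1 rad and x of carton_plain in the frame of dispatch_stop below -0.15 m and linear speed of each of carton_stamped, carton_plain below 0.02 m/s); the robot touches nothing.
It fails at once if a carton is lifted (the centre of its underside, which tipping raises to 33 mm, comes more than 50 mm above the bench) (height (world z) of any of carton_stamped, carton_plain above 0.05 m).
It fails at once if the tape roll, the sample cup or the pouch is shifted by more than 2 cm (distance of any of tape_clear, sample_cup, pouch_filled_1 from where it was at the start of the episode above 0.02 m).
It also fails if it takes over 48 s, if anything falls off the work surface, if the arm or the gripper's body presses on something with over 40 N, if the wrist force passes 120 N, or if a joint passes its speed limit or range.

### The arm

A 6-joint arm with a two-finger parallel gripper is mounted at the origin on a cart in front of the work surface, level with it; the furniture and walls round the work are solid. World frame = base frame: x ahead of the robot, y to its left, z up, the work surface at z = 0. Lengths are in m, angles in rad, forces in N, time in s.
With the tool pointing down it reaches from about 0.25 to 0.8 m from the base axis. Payload 8.5 kg.
Tool frame: the origin (TCP) lies at the very end of the fingers, on their centre line; the grasp point (between the pads) lies 19 mm behind it; z points along the fingers, y is the direction in which the jaws open and shut (so a half turn about z gives the same grasp; the last joint's range is limited). The gripper opens to 85 mm and grips with 20 to 120 N. Pads are 22 mm wide; open, the fingers measure 114 mm over their backs; the gripper's body (76 mm by 85 mm) begins 54 mm behind the grasp point. The pads swing forward as they close: fully open they stand 13 mm farther back than shut.
Start: joints at [1.134, 0.238, -0.013, 1.319, 0, 1.571], TCP at [0.222, 0.476, 0.231] pointing down, gripper open.
Joint ranges: [-2.66, 2.66], [-1.03, 1.9], [-1.14, 1.46], [-1.82, 2.27], [-1.45, 1.34], [-3.14, 3.14]. Speed limits (rad/s): [2.22, 2.22, 2.79, 3.14, 3.14, 3.14].

### API

Orientations are given as [roll, pitch, yaw] about the fixed x, y, z axes, in that order (R = Rz(yaw) Ry(pitch) Rx(roll)).
In Python, from station import ctrl gives the robot as it stands.
- The arm moves only by the tool drive_tool, never from a script. Its argument "rows" is text: rows parted by semicolons, each of 5 numbers parted by spaces: the shift along the tool's x, y, z in m, then the turn about the tool's z in degrees, then the finger opening in m, from 0 to 0.0854. In form: tx ty tz roll jaw; .... A call has 1 to 10 rows; each row is the pose to reach, as a shift and turn from the pose commanded when the call began, along the tool's axes at that moment; what a row does not reach only later rows make up. A row lasts 1/10 s, in which the tool goes at most 50 mm and 8.59 degrees, less where a joint would pass 70% of its speed; a pose out of reach is approached as far as the arm can. A call with a gripper value outside its range is refused whole. The fingers move at their own pace and stop on an object; "squeeze" is the grip in N (left out, the last holds). Time passes only in rows, so rows that repeat a pose let the fingers close. It gives the time, the measured TCP pose, the force and the opening at its end, in the units of the state.
- ctrl.get_state(): the state, without advancing time (a new reading comes with each control period).
- ctrl.read_camera(name): name is "side" or "top" or "wrist"; returns (picture, depth): 384x512x3 uint8, red, green, blue; 384x512 float32, m along the optical axis (not along the pixel's ray), 0 where there is no reading.
- ctrl.get_calibration(name): a dict with "camera_matrix" (3x3 intrinsics, pixels), "R" (3x3) and "t" (3): a world point X has camera coordinates R X + t. Camera axes: x right, y down, z forward; pixel columns grow to the right and rows downward; lengths in m; the calibration is good to about 2 mm. A picture is of the moment at which its call begins: read the wrist's pose just before it. get_calibration takes no time and is no camera call; for the wrist camera it gives the pose at the moment of the call.
- ctrl.hand_in(): hands the job in, once; it reports no verdict.
The state is a dict: "time": time; "q": joint angles; "dq": joint speeds; "tau": joint torques, N m; "position": TCP position; "tool_rot": TCP orientation; "contact_force": force on the tool from outside, world axes, zero at the start; "moment": the same for the moment, N m; "gripper_width": opening from 0.0 (shut) to 1.0 (fully open).
Only numpy, scipy, OpenCV 4.12 (cv2) and the standard library are available. Lean on these libraries where they do the work, as an engineer would, in place of code of your own. Each camera call takes 0.05 s, during which the arm holds its last target. There are 200 camera calls.

## Working session

There is one attempt and no reset: what is moved stays moved. The work goes in short steps, Python scripts to look and compute and a tool call to move; the robot and the scene stay as the last step left them, time stands still between calls to the robot, and variables do not carry over. Pictures are saved under pics/ and viewed, about 8 in all and at most 12, crops included, and the job is handed in when it is done.

Besides the shell and the picture viewer there is one more tool, called as name(argument=value, ...) on one line, values as JSON. drive_tool: Moves the arm, as the interface text tells. Its arguments: {"type":"object","properties":{"rows":{"type":"string"},"squeeze":{"type":"number"}},"required":["rows"]}

```bash
ls; mkdir -p pics; python3 - <<'E'
from station import ctrl
import cv2,numpy as np
s=ctrl.get_state();print({k:np.round(v,3).tolist() for k,v in s.items()})
ims=[]
for n in("top","side"):
    p,d=ctrl.read_camera(n);np.savez(f"{n}0.npz",p=p,d=d)
    c=ctrl.get_calibration(n);print(n,np.round(c["camera_matrix"],1).tolist(),np.round(c["R"],3).tolist(),np.round(c["t"],3).tolist())
    ims.append(p)
cv2.imwrite("pics/a.png",cv2.resize(np.vstack(ims)[:,:,::-1],(400,600)) if 0 else ims[0][:,:,::-1])
cv2.imwrite("pics/b.png",ims[1][:,:,::-1])
E
```

```text
pics
{'time': 0.0, 'q': [1.134, 0.239, -0.014, 1.319, -0.0, 1.571], 'dq': [0.0, -0.0, 0.002, -0.0, 0.0, -0.001], 'tau': [0.001, -53.878, 34.644, 0.018, 0.0, 0.0], 'position': [0.222, 0.475, 0.231], 'tool_rot': [-3.14, 0.0, 2.705], 'contact_force': [0.413, 0.207, -0.104], 'moment': [0.021, -0.026, -0.018], 'gripper_width': 0.999}
top [[414.2, 0.0, 255.9], [0.0, 414.2, 193.1], [0.0, 0.0, 1.0]] [[-0.001, -1.0, 0.008], [-0.991, -0.0, -0.137], [0.137, -0.008, -0.991]] [-0.265, 0.485, 0.979]
side [[386.5, 0.0, 250.4], [0.0, 386.5, 190.1], [0.0, 0.0, 1.0]] [[0.912, -0.41, -0.007], [-0.278, -0.606, -0.745], [0.301, 0.682, -0.667]] [-0.569, 0.024, 1.234]
```

View pics/a.png

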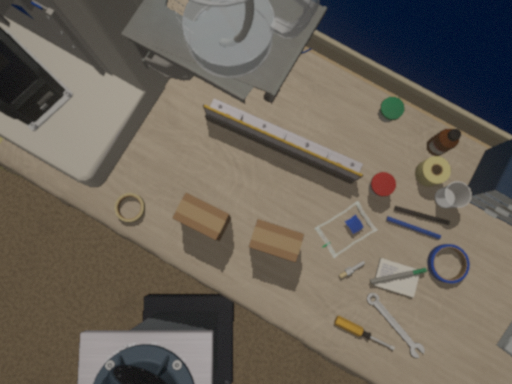

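View pics/b.png

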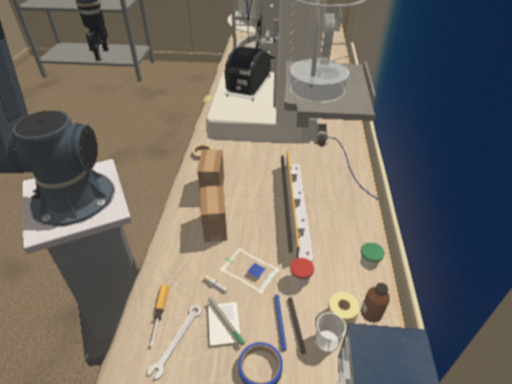

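Top view: the stop runs from (207,107) to (360,175). The cartons' tops are at about (202,212) and (277,238), the tape roll at (130,208), the cup at (383,184) and the pouch at (352,228). Next I'll get the cartons and stop from depth.

```bash
cat > h.py <<'E'
from station import ctrl
import cv2,numpy as np
def cloud(n,p=None,d=None):
    if p is None:p,d=ctrl.read_camera(n)
    c=ctrl.get_calibration(n);K=c["camera_matrix"];v,u=np.mgrid[:384,:512]
    X=np.stack([(u-K[0,2])/K[0,0]*d,(v-K[1,2])/K[1,1]*d,d],-1)
    W=(X-c["t"])@c["R"];W[d==0]=np.nan
    return p,W
E
python3 - <<'E'
from h import *
z=np.load("top0.npz");p,W=cloud("top",z["p"],z["d"])
print("bench z",np.nanmedian(W[185:195,170:190,2]))
def rect(m):
    P=W[m][:,:2];r=cv2.minAreaRect((P*1000).astype(np.float32));return len(P),np.round(r[0],1),np.round(r[1],1),round(r[2],1),np.round(np.median(W[m][:,2]),4)
v,u=np.mgrid[:384,:512]
top=(W[...,2]>.1)&(W[...,2]<.125)
print("L",rect(top&(u>165)&(u<240)&(v>185)&(v<250)))
print("R",rect(top&(u>240)&(u<310)&(v>210)&(v<270)))
roi=(u>195)&(u<370)&(v>90)&(v<195)
hsv=cv2.cvtColor(p,cv2.COLOR_RGB2HSV)
m=roi&(W[...,2]>.05)&(W[...,2]<.075)
print("stop",rect(m))
ym=m&(hsv[...,0]>18)&(hsv[...,0]<35)&(hsv[...,1]>140);print("yellow",rect(ym))
bm=roi&(W[...,2]>.03)&(W[...,2]<.058)&(hsv[...,2]<90);print("bar",rect(bm))
for n,(a,b) in dict(tape=(130,208),cup=(383,184),pouch=(352,228)).items():print(n,np.round(np.nanmedian(W[b-3:b+4,a-3:a+4].reshape(-1,3),0),3))
t=roi&(W[...,2]>.02)
z=np.load("side0.npz");p,W=cloud("side",z["p"],z["d"])
top=(W[...,2]>.106)&(W[...,2]<.118)
print("side L",rect(top&(u>195)&(u<230)&(v>140)&(v<182)));print("side R",rect(top&(u>195)&(u<230)&(v>182)&(v<245)))
E
```

```text
bench z 0.0009762290189760828
L (1453, array([ 422.6, -139.2]), array([110.8,  64.9]), 63.6, np.float64(0.1126))
R (1475, array([ 368.3, -308.8]), array([110.5,  65.8]), 72.2, np.float64(0.1125))
stop (1273, array([ 601.7, -323.8]), array([421.9,  27.2]), 65.6, np.float64(0.0553))
yellow (210, array([ 611. , -327.9]), array([415.1,   6.1]), 65.7, np.float64(0.0641))
bar (1443, array([ 598.7, -323.3]), array([415.4,  23.4]), 65.7, np.float64(0.05))
tape [0.452 0.05  0.001]
cup [ 0.505 -0.572  0.054]
pouch [ 0.401 -0.503  0.018]
side L (505, array([ 423.3, -141.9]), array([115.3,  66.5]), 63.7, np.float64(0.1116))
side R (699, array([ 369.2, -310.8]), array([117.2,  65.9]), 72.1, np.float64(0.1116))
```

```bash
cat >> h.py <<'E'
from scipy.spatial.transform import Rotation as Ro
def shift(T,yawdir=None,pose=None):
    """tool shift & roll to world TCP T with tool -x heading yawdir(deg)"""
    s=ctrl.get_state();R=Ro.from_euler("xyz",s["tool_rot"]).as_matrix()
    d=R.T@(np.array(T)-s["position"])
    cur=np.degrees(np.arctan2(-R[1,0],-R[0,0]))
    return np.round(d,4),None if yawdir is None else round(cur-yawdir,2)
E
cat > tip.py <<'E'
# arc points for a carton: centre (of footprint), yaw deg
import sys
from h import *
cx,cy,yaw,h=map(float,sys.argv[1:5]);y=np.radians(yaw);c=np.array([np.cos(y),np.sin(y)])
heel=np.array([cx,cy])+.033*c
def P(x,z):return [*(heel+(x-.011)*c),z]
print("pre-high",P(-.096,.15),shift(P(-.096,.15),yaw));print("pre",shift(P(-.096,h)))
for t in(0,.15,.3,.45,.55,.65):print(t,np.round(P(-.066*np.cos(t)+h*np.sin(t),.066*np.sin(t)+h*np.cos(t)),4), "rel: -x",round(-.066*np.cos(t)+h*np.sin(t)+.066,4),"up",round(.066*np.sin(t)+h*np.cos(t)-h,4))
E
python3 tip.py .4226 -.1392 -26.4 .097
```

```text
pre-high [np.float64(0.3563173297422834), np.float64(-0.10629699674031537), 0.15] (array([-0.3678, -0.4701,  0.0813]), np.float64(1.37))
pre (array([-0.3678, -0.47  ,  0.1343]), None)
0 [ 0.3832 -0.1196  0.097 ] rel: -x 0.0 up 0.0
0.15 [ 0.3968 -0.1264  0.1058] rel: -x 0.0152 up 0.0088
0.3 [ 0.4115 -0.1337  0.1122] rel: -x 0.0316 up 0.0152
0.45 [ 0.4269 -0.1413  0.1161] rel: -x 0.0488 up 0.0191
0.55 [ 0.4373 -0.1465  0.1172] rel: -x 0.0604 up 0.0202
0.65 [ 0.4478 -0.1517  0.1172] rel: -x 0.0722 up 0.0202
```

drive_tool(rows="-0.368 -0.470 0.08 1.4 0.045;-0.368 -0.470 0.08 1.4 0.045;-0.368 -0.470 0.08 1.4 0.045;-0.368 -0.470 0.08 1.4 0.045;-0.368 -0.470 0.08 1.4 0.045;-0.368 -0.470 0.08 1.4 0.045;-0.368 -0.470 0.08 1.4 0.045;-0.368 -0.470 0.08 1.4 0.045;-0.368 -0.470 0.08 1.4 0.045;-0.368 -0.470 0.08 1.4 0.045")

```text
time: 1.1
position: [0.3337, -0.0091, 0.1648]
tool_rot: [3.141, 0.001, 2.681]
contact_force: [0.6, 1.1, 1.0]
gripper_width: 0.526
```

```bash
python3 tip.py .4226 -.1392 -26.4 .097
```

```text
pre-high [np.float64(0.3563173297422834), np.float64(-0.10629699674031537), 0.15] (array([-0.0635, -0.077 ,  0.0148]), np.float64(-0.01))
pre (array([-0.0634, -0.077 ,  0.0678]), None)
0 [ 0.3832 -0.1196  0.097 ] rel: -x 0.0 up 0.0
0.15 [ 0.3968 -0.1264  0.1058] rel: -x 0.0152 up 0.0088
0.3 [ 0.4115 -0.1337  0.1122] rel: -x 0.0316 up 0.0152
0.45 [ 0.4269 -0.1413  0.1161] rel: -x 0.0488 up 0.0191
0.55 [ 0.4373 -0.1465  0.1172] rel: -x 0.0604 up 0.0202
0.65 [ 0.4478 -0.1517  0.1172] rel: -x 0.0722 up 0.0202
```

drive_tool(rows="-0.063 -0.077 0.068 0 0.045;-0.063 -0.077 0.068 0 0.045;-0.063 -0.077 0.068 0 0.045;-0.063 -0.077 0.068 0 0.045;-0.063 -0.077 0.068 0 0.045;-0.063 -0.077 0.068 0 0.045")

```text
time: 1.7
position: [0.356, -0.1035, 0.0974]
tool_rot: [3.141, 0.0, 2.681]
contact_force: [-0.7, 0.5, 1.2]
gripper_width: 0.523
```

```bash
python3 tip.py .4226 -.1392 -26.4 .097;python3 - <<'E'
from h import *
p,W=cloud("wrist");cv2.imwrite("pics/w1.png",p[:,:,::-1])
E
```

```text
pre-high [np.float64(0.3563173297422834), np.float64(-0.10629699674031537), 0.15] (array([-0.0015, -0.0024, -0.0526]), np.float64(0.02))
pre (array([-0.0015, -0.0024,  0.0004]), None)
0 [ 0.3832 -0.1196  0.097 ] rel: -x 0.0 up 0.0
0.15 [ 0.3968 -0.1264  0.1058] rel: -x 0.0152 up 0.0088
0.3 [ 0.4115 -0.1337  0.1122] rel: -x 0.0316 up 0.0152
0.45 [ 0.4269 -0.1413  0.1161] rel: -x 0.0488 up 0.0191
0.55 [ 0.4373 -0.1465  0.1172] rel: -x 0.0604 up 0.0202
0.65 [ 0.4478 -0.1517  0.1172] rel: -x 0.0722 up 0.0202
```

View pics/w1.png

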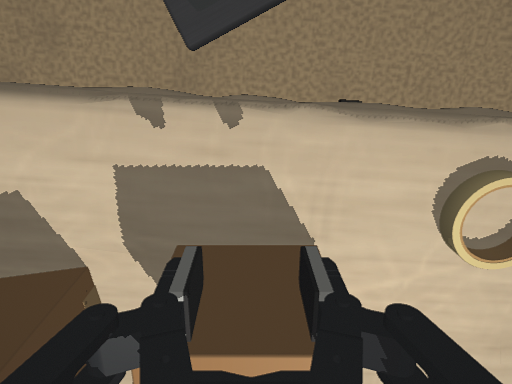

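The wrist view shows both fingers, at (190,290) and (320,290), standing level in front of the left carton's near wall. Nothing else is in the way.

drive_tool(rows="-0.015 -0.002 0 0 0.045;-0.027 -0.002 0 0 0.045;-0.033 -0.002 -0.001 0 0.045;-0.040 -0.002 -0.006 0 0.045;-0.047 -0.002 -0.010 0 0.045;-0.047 -0.002 -0.010 0 0.045")

```text
time: 2.35
position: [0.3985, -0.1274, 0.1075]
tool_rot: [3.142, 0.001, 2.68]
contact_force: [-0.1, 1.1, -0.2]
gripper_width: 0.526
```

```bash
cat > view.py <<'E'
import sys
from h import *
p,W=cloud("top");cv2.imwrite(sys.argv[1],cv2.resize(p[80:290,90:420],None,fx=2,fy=2)[:,:,::-1])
E
python3 tip.py .4226 -.1392 -26.4 .097|tail -6; python3 view.py pics/t1.png
```

```text
0 [ 0.3832 -0.1196  0.097 ] rel: -x 0.0 up 0.0
0.15 [ 0.3968 -0.1264  0.1058] rel: -x 0.0152 up 0.0088
0.3 [ 0.4115 -0.1337  0.1122] rel: -x 0.0316 up 0.0152
0.45 [ 0.4269 -0.1413  0.1161] rel: -x 0.0488 up 0.0191
0.55 [ 0.4373 -0.1465  0.1172] rel: -x 0.0604 up 0.0202
0.65 [ 0.4478 -0.1517  0.1172] rel: -x 0.0722 up 0.0202
```

View pics/t1.png

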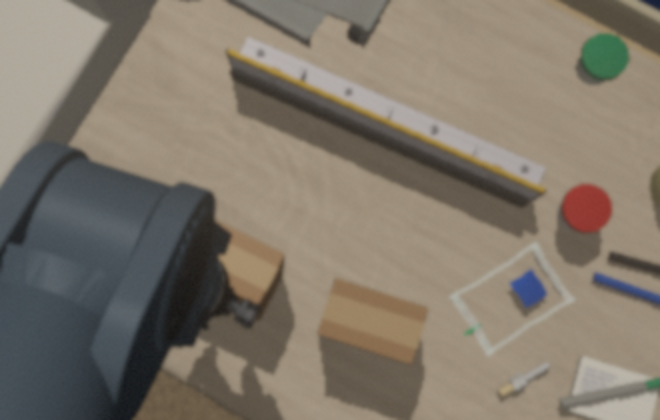

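The arm hides most of the left carton; part of its top is visible at crop (245,260). I'll measure its tilt.

```bash
cat > tilt.py <<'E'
import sys
from h import *
p,W=cloud("side");u0,u1,v0,v1=map(int,sys.argv[1:5])
m=np.zeros((384,512),bool);m[v0:v1,u0:u1]=1;m&=(W[...,2]>.085)&(W[...,2]<.16);P=W[m]
x=P[:,:2]@[.896,-.445]
print(len(P),"zmax",np.nanmax(P[:,2]).round(3))
for a in np.arange(x.min(),x.max(),.008):
    k=(x>=a)&(x<a+.008)
    if k.sum()>3:print(round(a,3),np.round(np.median(P[k][:,2]),4),np.round(P[k][:,2].max(),4),k.sum())
E
python3 tilt.py 195 232 140 182
python3 -c "
import numpy as np
print('centre along',.4226*.896+.1392*.445)"
```

```text
749 zmax 0.16
0.404 0.1252 0.1576 20
0.412 0.1312 0.1592 31
0.42 0.1219 0.1598 75
0.428 0.1184 0.1234 85
0.436 0.1177 0.121 78
0.444 0.1161 0.1208 81
0.452 0.1155 0.1186 75
0.46 0.1144 0.1183 80
0.468 0.1126 0.1169 80
0.476 0.1116 0.115 73
0.484 0.1102 0.1147 71
centre along 0.4405936
```

The tilt is about 0.17 rad, as planned, with no sliding. Continuing the arc.

drive_tool(rows="-0.008 0 -0.004 0 0.045;-0.016 0 -0.006 0 0.045;-0.024 0 -0.008 0 0.045;-0.032 0 -0.009 0 0.045;-0.040 0 -0.010 0 0.045;-0.048 0 -0.010 0 0.045;-0.056 0 -0.010 0 0.045;-0.056 0 -0.011 0 0.045;-0.050 0 -0.03 0 0.045;-0.030 0 -0.060 0 0.045")

```text
time: 3.45
position: [0.4237, -0.1402, 0.166]
tool_rot: [-3.141, -0.003, 2.68]
contact_force: [0.5, -0.3, 0.2]
gripper_width: 0.526
```

```bash
python3 tip.py .3683 -.3088 -17.8 .097
```

```text
pre-high [np.float64(0.29784242493708174), np.float64(-0.2861785474327302), 0.15] (array([ 0.0476, -0.1868,  0.0162]), np.float64(-8.64))
pre (array([ 0.0474, -0.1867,  0.0692]), None)
0 [ 0.3264 -0.2953  0.097 ] rel: -x 0.0 up 0.0
0.15 [ 0.3409 -0.3     0.1058] rel: -x 0.0152 up 0.0088
0.3 [ 0.3565 -0.305   0.1122] rel: -x 0.0316 up 0.0152
0.45 [ 0.3728 -0.3103  0.1161] rel: -x 0.0488 up 0.0191
0.55 [ 0.3839 -0.3138  0.1172] rel: -x 0.0604 up 0.0202
0.65 [ 0.3951 -0.3174  0.1172] rel: -x 0.0722 up 0.0202
```

drive_tool(rows="0.047 -0.187 0.0 -8.6 0.045;0.047 -0.187 0.0 -8.6 0.045;0.047 -0.187 0.0 -8.6 0.045;0.047 -0.187 0.0 -8.6 0.045;0.047 -0.187 0.0 -8.6 0.045;0.047 -0.187 0.069 -8.6 0.045;0.047 -0.187 0.069 -8.6 0.045;0.047 -0.187 0.069 -8.6 0.045;0.047 -0.187 0.069 -8.6 0.045")

```text
time: 4.35
position: [0.2989, -0.2865, 0.0984]
tool_rot: [3.141, -0.0, 2.831]
contact_force: [0.7, -1.0, 0.4]
gripper_width: 0.525
```

```bash
python3 tip.py .3683 -.3088 -17.8 .097|head -3;python3 view.py pics/t2.png
```

```text
pre-high [np.float64(0.29784242493708174), np.float64(-0.2861785474327302), 0.15] (array([ 0.0012, -0.    , -0.0516]), np.float64(-0.0))
pre (array([ 0.0011, -0.    ,  0.0014]), None)
0 [ 0.3264 -0.2953  0.097 ] rel: -x 0.0 up 0.0
```

View pics/t2.png

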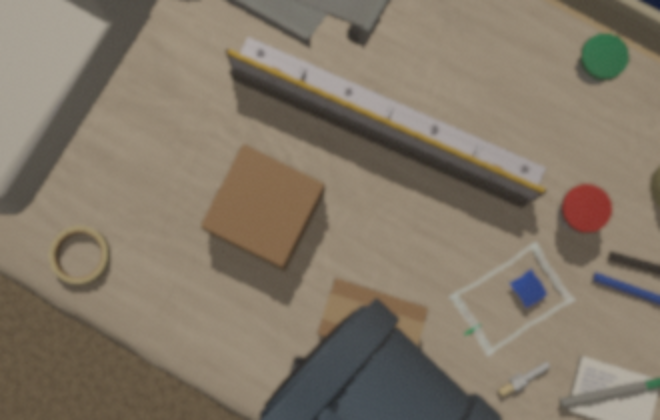

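The left carton lies on its back, centred at crop (263,207), well short of the bar. The gripper is in front of the right carton. Tipping that one now.

drive_tool(rows="-0.015 0 0.001 0 0.045;-0.027 0 0.001 0 0.045;-0.033 0 0 0 0.045;-0.040 0 -0.005 0 0.045;-0.047 0 -0.009 0 0.045;-0.055 0 -0.012 0 0.045;-0.063 0 -0.0150 0 0.045;-0.071 0 -0.017 0 0.045;-0.079 0 -0.018 0 0.045;-0.087 0 -0.019 0 0.045")

```text
time: 5.4
position: [0.3823, -0.3137, 0.117]
tool_rot: [-3.141, 0.0, 2.83]
contact_force: [0.4, -0.3, -0.3]
gripper_width: 0.525
```

drive_tool(rows="-0.008 0 0 0 0.045;-0.014 0 0 0 0.045;-0.014 0 0 0 0.045;0 0 -0.03 0 0.045;0.04 0 -0.070 0 0.045;0.07 0 -0.09 0 0.045;0.07 0 -0.09 0 0.045;0.07 0 -0.09 0 0.045")

```text
time: 6.2
position: [0.3148, -0.2922, 0.2076]
tool_rot: [-3.141, 0.002, 2.83]
contact_force: [0.6, 0.3, 0.3]
gripper_width: 0.529
```

```bash
cat > meas.py <<'E'
from h import *
v,u=np.mgrid[:384,:512]
p,W=cloud("top");hsv=cv2.cvtColor(p,cv2.COLOR_RGB2HSV)
m=((W[...,2]>.058)&(W[...,2]<.075)&(hsv[...,0]<20)&(hsv[...,1]>70)&(u>160)&(u<345)&(v>110)&(v<290)).astype(np.uint8)
n,l,st,ce=cv2.connectedComponentsWithStats(m)
O=np.array([.608,-.3267]);a=np.radians(-24.4);ex=np.array([np.cos(a),np.sin(a)]);ey=np.array([-ex[1],ex[0]])
for i in range(1,n):
    if st[i,4]<300:continue
    P=W[l==i];r=cv2.minAreaRect((P[:,:2]*1000).astype(np.float32));c=np.array(r[0])/1000
    ang=(r[2]+45)%90-45
    d=c-O;print("px",ce[i].round(),"n",st[i,4],"c",c.round(4),"size",np.round(r[1],1),"ang",round(ang,1),"z",np.median(P[:,2]).round(4),"stop frame centre",round(d@ex,4),round(d@ey,4))
E
python3 meas.py; python3 - <<'E'
from h import *
p,W=cloud("wrist");cv2.imwrite("pics/w2.png",p[:,:,::-1]);print(ctrl.get_state()["position"])
E
```

```text
px [221. 183.] n 2161 c [ 0.5067 -0.1809] size [111.  111.9] ang -26.3 z 0.0665 stop frame centre -0.1525 0.0909
px [286. 198.] n 1675 c [ 0.4586 -0.338 ] size [110.1 112.3] ang -17.7 z 0.0665 stop frame centre -0.1314 -0.072
[ 0.31522323 -0.29203382  0.20634809]
```

View pics/w2.png

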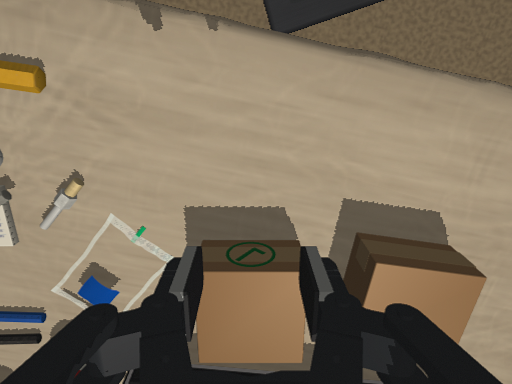

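The stamp shows at wrist pixel (250,253), on the right carton. The left one at (415,270) shows a plain underside. Both are on their backs with undersides at about -187 and -209 mm, and the bar is untouched. Next: wait for the milestone hold, then push the right one.

```bash
cat > st.py <<'E'
import sys
from h import *
O=np.array([.608,-.3267]);a=np.radians(-24.4);ex=np.array([np.cos(a),np.sin(a)]);ey=np.array([-ex[1],ex[0]])
s=ctrl.get_state();d=np.array(s["position"])[:2]-O;print("tcp in stop",(d@ex).round(4),(d@ey).round(4))
for x,y,z in[map(float,q.split(",")) for q in sys.argv[1:]]:print(x,y,z,shift([*(O+x*ex+y*ey),z],-24.4))
E
python3 st.py -.24,-.075,.12 -.24,-.075,.025
```

```text
tcp in stop -0.2809 -0.0894
-0.24 -0.075 0.12 (array([-0.0423,  0.0096,  0.0863]), np.float64(6.57))
-0.24 -0.075 0.025 (array([-0.0424,  0.0096,  0.1813]), np.float64(6.57))
```

drive_tool(rows="-0.042 0.010 0.04 6.6 0.06;-0.042 0.010 0.08 6.6 0.06;-0.042 0.010 0.12 6.6 0.06;-0.042 0.010 0.16 6.6 0.06;-0.042 0.010 0.18 6.6 0.06;-0.042 0.010 0.18 6.6 0.06;-0.042 0.010 0.18 6.6 0.06")

```text
time: 7.0
position: [0.3581, -0.2951, 0.0264]
tool_rot: [3.141, -0.002, 2.716]
contact_force: [-0.0, -0.1, -0.0]
gripper_width: 0.705
```

```bash
python3 st.py -.16,-.075,.025 -.135,-.075,.025; python3 meas.py
```

```text
tcp in stop -0.2407 -0.0744
-0.16 -0.075 0.025 (array([-0.0807, -0.0006,  0.0013]), np.float64(0.0))
-0.135 -0.075 0.025 (array([-0.1057, -0.0006,  0.0012]), np.float64(0.0))
px [221. 183.] n 2165 c [ 0.5066 -0.1809] size [110.4 112. ] ang -26.4 z 0.0665 stop frame centre -0.1526 0.0909
px [293. 192.] n 957 c [ 0.4785 -0.3448] size [110.2  69.7] ang -18.4 z 0.0663 stop frame centre -0.1105 -0.07
```

drive_tool(rows="-0.020 0 0 0 0.06;-0.030 0 0 0 0.06;-0.038 0 0 0 0.06;-0.046 0 0 0 0.06;-0.054 0 0 0 0.06;-0.062 0 0 0 0.06;-0.070 0 0 0 0.06;-0.078 0 0 0 0.06;-0.084 0 0 0 0.06;-0.084 0 0 0 0.06")

```text
time: 8.05
position: [0.4357, -0.3307, 0.0269]
tool_rot: [-3.141, 0.001, 2.715]
contact_force: [0.3, -0.4, 0.3]
gripper_width: 0.702
```

```bash
python3 st.py -.135,-.075,.025; python3 meas.py; python3 - <<'E'
from h import *
p,W=cloud("top");cv2.imwrite("pics/t3.png",cv2.resize(p[90:260,150:400],None,fx=3,fy=3)[:,:,::-1])
E
```

```text
tcp in stop -0.1553 -0.0749
-0.135 -0.075 0.025 (array([-0.0203, -0.0001,  0.0019]), np.float64(-0.02))
px [220. 182.] n 2096 c [ 0.5065 -0.1811] size [109.9 112.3] ang -26.3 z 0.0665 stop frame centre -0.1526 0.0906
```

View pics/t3.png

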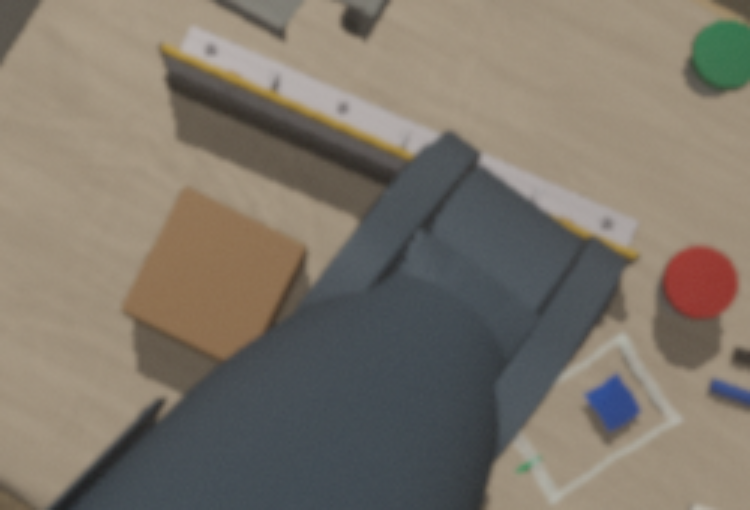

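The arm hides the stamped carton, and the plain one at (215,275) has not moved. I'll continue gently and use the force as the guide.

drive_tool(rows="-0.005 0 0 0 0.06;-0.010 0 0 0 0.06;-0.014 0 0 0 0.06;-0.017 0 0 0 0.06;-0.019 0 0 0 0.06;-0.019 0 0 0 0.06")

```text
time: 8.75
position: [0.4521, -0.3381, 0.0269]
tool_rot: [-3.141, 0.0, 2.715]
contact_force: [-0.6, 0.1, -0.1]
gripper_width: 0.703
```

drive_tool(rows="-0.001 0 0 0 0.06;-0.002 0 0 0 0.06;-0.002 0 0 0 0.06")

```text
time: 9.05
position: [0.4536, -0.3387, 0.0269]
tool_rot: [-3.142, 0.0, 2.715]
contact_force: [-1.4, 0.9, -0.1]
gripper_width: 0.704
```

```bash
python3 st.py -.135,-.075,.025
```

```text
tcp in stop -0.1356 -0.0747
-0.135 -0.075 0.025 (array([-0.0006, -0.0003,  0.0019]), np.float64(-0.03))
```

Creep on until the force rises clearly.

drive_tool(rows="-0.001 0 0 0 0.06;-0.002 0 0 0 0.06;-0.002 0 0 0 0.06")

```text
time: 9.35
position: [0.455, -0.3394, 0.0269]
tool_rot: [-3.141, -0.001, 2.715]
contact_force: [-4.9, 2.3, 0.3]
gripper_width: 0.7
```

drive_tool(rows="-0.001 0 0 0 0.06;-0.002 0 0 0 0.06;-0.002 0 0 0 0.06")

```text
time: 9.65
position: [0.4553, -0.3395, 0.0269]
tool_rot: [-3.141, -0.004, 2.715]
contact_force: [-9.6, 3.7, 7.3]
gripper_width: 0.7
```

It is hard against the stop at about 10 N. Backing off straight, then up.

drive_tool(rows="0.004 0 0 0 0.06;0.010 0 0 0 0.06;0.03 0 0 0 0.06;0.06 0 0 0 0.06;0.09 0 -0.03 0 0.06;0.10 0.05 -0.07 0 0.06;0.11 0.09 -0.12 0 0.06;0.12 0.14 -0.17 0 0.06;0.12 0.18 -0.18 0 0.06;0.12 0.22 -0.18 0 0.06")

```text
time: 10.65
position: [0.4312, -0.112, 0.2032]
tool_rot: [3.141, 0.006, 2.714]
contact_force: [1.3, 1.4, -0.2]
gripper_width: 0.703
```

drive_tool(rows="0 0.05 0 0 0.06;0 0.10 0 0 0.06;0 0.15 0 0 0.06;0 0.20 0 0 0.06;0 0.20 0 0 0.06;0 0.20 0 0 0.06;0 0.20 0 0 0.06")

```text
time: 11.35
position: [0.5123, 0.0687, 0.2002]
tool_rot: [-3.141, 0.0, 2.715]
contact_force: [0.3, 0.0, 0.5]
gripper_width: 0.71
```

```bash
python3 meas.py; python3 - <<'E'
from h import *
z=np.load("top0.npz");p0,W0=cloud("top",z["p"],z["d"]);p,W=cloud("top")
cv2.imwrite("pics/t4.png",cv2.resize(p[90:260,150:400],None,fx=3,fy=3)[:,:,::-1])
hsv=cv2.cvtColor(p,cv2.COLOR_RGB2HSV)
# bar x in stop frame, left free end
O=np.array([.608,-.3267]);a=np.radians(-24.4);ex=np.array([np.cos(a),np.sin(a)]);ey=np.array([-ex[1],ex[0]])
for q,w in((p0,W0),(p,W)):
    X=(w[...,:2]-O)@ex;Y=(w[...,:2]-O)@ey;Z=w[...,2]
    for lo,hi in((.06,.19),(-.19,-.145)):
        m=(Z>.03)&(Z<.058)&(Y>lo)&(Y<hi)&(X>-.04)&(X<.01);print("bar front x",np.percentile(X[m],[3,10,50]).round(4),m.sum())
    h=cv2.cvtColor(q,cv2.COLOR_RGB2HSV);u=np.arange(512)[None,:]
    for n,mm in(("cup",(h[...,0]<8)|(h[...,0]>172)),("pouch",(h[...,0]>108)&(h[...,0]<125))):
        s=mm&(h[...,1]>150)&(h[...,2]>90);s[:, :330]=0;s[:,405:]=0;s[:165]=0;s[245:]=0;print(n,w[s].mean(0).round(4),s.sum())
E
```

```text
px [300. 180.] n 2138 c [ 0.5146 -0.3695] size [110.  112.9] ang -24.7 z 0.0664 stop frame centre -0.0674 -0.0776
px [220. 183.] n 2167 c [ 0.5066 -0.1812] size [110.3 112.5] ang -26.2 z 0.0665 stop frame centre -0.1524 0.0906
bar front x [-0.0208 -0.0202 -0.0142] 478
bar front x [-0.0206 -0.0201 -0.0139] 181
cup [nan nan nan] 413
pouch [ 0.4157 -0.5038  0.0167] 49
bar front x [-0.0127 -0.0122 -0.0083] 402
bar front x [-0.0126 -0.0123 -0.0079] 148
cup [nan nan nan] 417
pouch [nan nan nan] 66
```

View pics/t4.png

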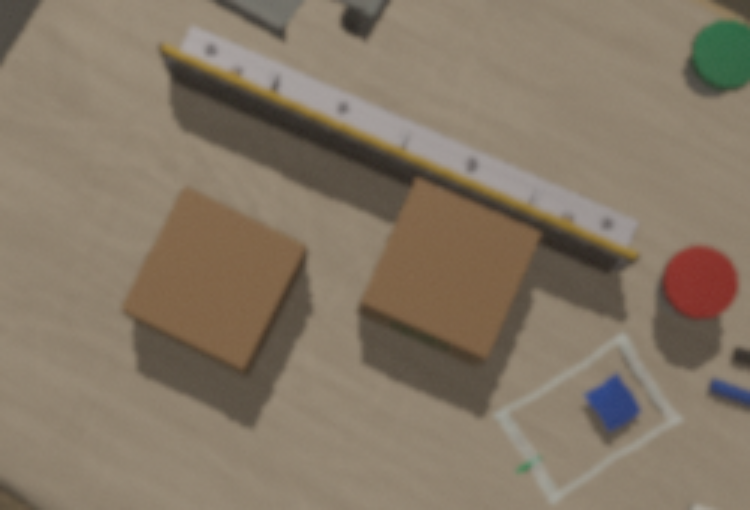

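The stamped carton at (450,270) is flush with the bar. The bar is in by 8 mm at both ends, and the cup and pouch have not moved. Handing in.

```bash
python3 -c "
from station import ctrl
print(ctrl.hand_in())"
```

```text
the job is handed in; nothing more can be done
None
```

I tipped both cartons onto their backs. The wrist camera showed the stamp on the right-hand one, so I pushed that one against the stop with two open fingers, backed off and handed in at about 11.5 s. The hand-in reported no verdict.

| Last check | Result |
|---|---|
| Contact bar | Front face moved from -20.2 to -12.2 mm, so pressed in about 8 mm at both ends |
| Stamped carton | On its back, underside at about -123 mm, 0.3° off square, 78 mm right of the stop's middle |
| Plain carton | On its back, underside at about -208 mm, never moved after its fall |
| Cup and pouch | In the same place by eye; the numeric check failed (NaN) where depth readings were missing |
| Tape roll | Not measured at the end; the arm stayed above it, and I last saw it before tipping the second carton |

The gripper was clear of everything, about 0.2 m above the bench.

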